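# Shut the gift carton and hold the peg open over its tabs

### The job

Shut this gift carton: gently lower its lid all the way down, so that the lid's tab stands right behind the carton's front tab. Then take the wooden peg off the tray's rim by squeezing its handles, bring it down over both tabs near their middle, and stop with its jaws held wide open astride the pair, about half-way down the tabs and clear of the card on both sides, so that I can slip a gift tag in. Finish holding it there squeezed open, do not let go, and leave all the other things where they are.

Things in the scene. Friction and masses are not known exactly. Their poses are not given: they have to be found in the camera images.
- carton: Open kraft gift carton, fixed: 150 (its x) by 180 (its y) by 70 mm high, walls 3 mm. Origin at the centre of its underside; x points away from the robot at yaw 0. Its front wall (at -x) carries the front tab: upright, 110 mm wide (y), 3 mm thick, centred, rising 34 mm above the rim to 104 mm above the counter. A candle stands inside, below the rim.
- lid_hinge (a point): Middle of the crease on the carton's far (+x) rim about which the lid turns, 70 mm above the counter; axes as the carton's. The hinge line runs along the carton's y.
- lid (a joint): Lid angle, rad: 0 is shut (the lid lies level on the rim); it grows as the lid swings up and away from the robot (1.57 = upright, limit 1.9); starts between 0.8 and 1.45. The crease is stiff: the lid stays where it is left, and turning it takes about 1 N pushed square on its outer face 100 mm from the crease.
- lid_tab (a point): Middle of the top edge of the lid's own tab; axes as the lid's. The lid is a kraft panel 146.5 mm long from crease to free edge, 180 mm wide, 3 mm thick. Its tab, 104 mm wide and 3 mm thick, is at the free edge and stands 34 mm off the lid's underside on the outer side (up when the lid is shut).
- tab_edge (a point): On the carton: middle of the top edge of the pair of tabs as they stand when the lid is shut, 104 mm above the counter and 147 mm in front of the crease; axes as the carton's: x square to the tabs, y along them, z up. The shut pair is 6.5 mm thick (3.25 mm to each side of this point) and stands 31 mm above the shut lid's top face.
- tray: Open wooden sundries tray, fixed: 150 (its x) by 200 (its y) by 55 mm high, walls 6 mm; origin at the centre of its underside. The peg stands on its front (-x) rim, and a roll of tape and a pile of tags lie inside, all under 35 mm high.
- peg: Sprung wooden peg, about 40 g, 18 mm wide, 103 mm long. Starts upright, biting the tray's front rim 15 mm deep, jaws down, handles up. Origin on the pivot (steel coil), y along the pivot axis (along the rim), x across the jaws, z up. Jaw tips 46 mm below the pivot. Handles splay: tips 57 mm above the pivot, 44 mm over the backs. The frame belongs to the -x half, which leans as the peg opens.
- peg_jaw (a joint): Opening angle of the peg's +x half against its -x half, rad: 0 biting the 6 mm rim (jaw faces parallel), -0.12 snapped shut, 0.42 fully open: handles stop against each other, parallel, 20 mm over the backs, jaw tips 25 mm apart (19 mm apart 15 mm above the tips). Pinching the handles along x 45 mm above the pivot, 6 N begins to open it, 9 N holds it fully open.
- peg_tip_a (a point): Lower inner edge of the jaw on the peg's -x side, in the middle of its width.
- peg_tip_b (a point): Lower inner edge of the jaw on the peg's +x side, in the middle of its width.
- candle: Amber glass candle with a brass cover, 64 mm across and 53 mm high, standing in the carton; origin under its centre.
- tape: Clear ring of tape, 76 mm across, 24 mm high, lying in the tray; origin under its centre.
- tags: Pile of gift tags, 50 by 85 by 15 mm, in the tray; origin under its centre.
- tealight: Brass tealight cup, 52 mm across, 42 mm high, on the counter; origin under its centre.
- succulent: Small plant in a white pot, 64 mm across, about 105 mm high in all, on the counter; origin under its centre.
- cordial: Amber bottle, 62 mm across, 150 mm high, on the counter; origin under its centre.
- cream: White jar with wooden cap, 60 mm across, 50 mm high, on the counter; origin under its centre.

How it is judged:
By the outcome, as a careful person would: the job done as asked, in the order asked, and still so for the second after the job is handed in, while the arm keeps its last pose, push and grip.
It also fails if it takes over 58 s, if anything falls off the work surface, if the arm or the gripper's body presses on something with over 40 N, if the wrist force passes 120 N, or if a joint passes its speed limit or range.

### The arm

A 7-joint arm with a two-finger parallel gripper is mounted at the origin on the work surface. World frame = base frame: x ahead of the robot, y to its left, z up, the work surface at z = 0. Lengths are in m, angles in degrees, forces in N, time in s.
With the tool pointing down it reaches from about 0.425 to 0.925 m from the base axis. Payload 6.8 kg.
Tool frame: the origin (TCP) lies at the very end of the fingers, on their centre line; the grasp point (between the pads) lies 19 mm behind it (grip_point_offset is the distance from the TCP to the grasp point, in m); z points along the fingers, y is the line along which they close (so a half turn about z gives the same grasp; the last joint's range is limited). The gripper opens to 85 mm and grips with 20 to 120 N. Pads are 22 mm wide; open, the fingers measure 114 mm over their backs; the gripper's body (76 mm by 85 mm) begins 54 mm behind the grasp point. The pads swing forward as they close: fully open they stand 13 mm farther back than shut.
Start: joints at [68.692, 27.33, 1.283, 89.118, -0.659, 63.558, -4.761], TCP at [0.176, -0.652, 0.231] pointing down, gripper open.
Joint ranges: [-169.35, 169.35], [-19.33, 120.38], [-80.79, 83.38], [13.8, 139.57], [-78.32, 258.32], [9.67, 109.79], [-169.56, 169.56]. Speed limits (degrees/s): [136.94, 136.94, 180, 180, 180, 180, 180].

### API

Orientations are given as a 3x3 rotation matrix whose columns are the frame's x, y, z axes.
In Python, from cell import * gives the robot as it stands. The module is installed in compiled form; this text tells all that it offers.
- The arm moves only by the tool carry_out, never from a script. Its argument "increments" is one flat list of numbers, 6 for each row, row after row: the shift along the tool's x, y, z as a fraction of full scale, then the turn, a rotation vector about the tool's x, y, z as a fraction of full scale. A call has 1 to 5 rows; each row is the pose to reach, as a shift and turn from the pose commanded when the call began, along the tool's axes at that moment, turning the shorter way round; what a row does not reach only later rows make up. Full scale, the value 1, is 0.12 m for a shift and 180 degrees for a turn. A row lasts 1/12 s, in which the tool goes at most 41.7 mm and 7.16 degrees, less where a joint would pass 70% of its speed; a pose out of reach is approached as far as the arm can. A call with a number of a shift or a turn outside -1 to 1 is refused whole. A call with a gripper value outside its range is refused whole. "hand" is the opening, from 0 (shut) to 1 (fully open), set as the call begins (left out, the last holds). The fingers move at their own pace and stop on an object; the grip force is fixed at half the most. Time passes only in rows, so rows that repeat a pose let the fingers close. It gives the time, the measured TCP pose, the force, the opening and the grip force at its end, in the units of the state.
- observe(): the state, without advancing time (a new reading comes with each control period).
- camera(name): name is "side" or "top"; returns (picture, depth): 420x560x3 uint8, red, green, blue; 420x560 float32, m along the optical axis (not along the pixel's ray), 0 where there is no reading.
- get_calibration(name): a dict with "camera_matrix" (3x3 intrinsics, pixels), "k1" (the pictures are not rectified: a ray, as slopes to the right and down, at radius r is drawn at 1 + k1 r^2 times it, then the intrinsics apply), "origin" and "orientation" of the camera in the world. Camera axes: x right, y down, z forward; pixel columns grow to the right and rows downward; lengths in m; the calibration is good to about 2 mm. A picture is of the moment at which its call begins. get_calibration takes no time and is no camera call.
- job_done(): hands the job in; it is judged then, once.
The state is a dict: "time": time; "joint_positions": joint angles; "joint_velocities": joint speeds; "joint_efforts": joint torques, N m; "tcp_pos": TCP position; "orientation": TCP orientation; "ft_force": force on the tool from outside, world axes, zero at the start; "ft_torque": the same for the moment, N m; "finger_gap": opening from 0.0 (shut) to 1.0 (fully open); "finger_force": force on a finger pad.
Only numpy, scipy, OpenCV 4.12 (cv2) and the standard library are available. Lean on these libraries where they do the work, as an engineer would, in place of code of your own. Each camera call takes 0.05 s, during which the arm holds its last target. There are 200 camera calls.

## Working session

There is one attempt and no reset: what is moved stays moved. The work goes in short steps, Python scripts to look and compute and a tool call to move; the robot and the scene stay as the last step left them, time stands still between calls to the robot, and variables do not carry over. Pictures are saved under pics/ and viewed, at most 10 in all, crops included, and the job is handed in when it is done.

Besides the shell and the picture viewer there is one more tool, called after "Call:" by a JSON object that holds its "method" and its "body", one argument or row to a line. carry_out: Moves the arm, as the interface text tells. Shift numbers are shares of 0.12 m and turn numbers shares of 180 degrees, none past 1 either way. Its arguments: {"type":"object","properties":{"increments":{"type":"array","items":{"type":"number"}},"hand":{"type":"number"}},"required":["increments"]}

```bash
mkdir -p pics
cat > h.py <<'E'
from cell import *
import numpy as np, cv2
def snap(n):
    im,d=camera(n); np.savez(f'{n}.npz',im=im,d=d); return im,d
def load(n):
    z=np.load(f'{n}.npz'); return z['im'],z['d']
def pts(n,d):
    c=get_calibration(n);K=np.array(c['camera_matrix']);k=c['k1']
    h,w=d.shape;uv=np.stack(np.meshgrid(np.arange(w),np.arange(h)),-1).reshape(-1,1,2).astype(float)
    r=cv2.undistortPoints(uv,K,np.array([k,0,0,0,0.])).reshape(h,w,2)
    P=np.concatenate([r*d[...,None],d[...,None]],-1)
    return P@np.array(c['orientation']).T+np.array(c['origin'])
def save(im,name,box=None,s=1):
    if box: im=im[box[1]:box[3],box[0]:box[2]]
    im=cv2.resize(im,None,fx=s,fy=s,interpolation=cv2.INTER_CUBIC)
    cv2.imwrite(f'pics/{name}.png',im[...,::-1])
E
python3 - <<'E'
from h import *
for n in('top','side'):
    im,d=snap(n); c=get_calibration(n); print(n,c)
    save(im,n+'0')
print(observe())
E
```

```text
top {'camera_matrix': array([[528.24412178,   0.        , 278.73061179],
       [  0.        , 528.24412178, 203.85149466],
       [  0.        ,   0.        ,   1.        ]]), 'k1': -0.08910756643824884, 'origin': array([ 0.39588334, -0.00724792,  1.38502217]), 'orientation': array([[-0.00867456, -0.99021814,  0.13925799],
       [-0.999959  ,  0.00895189,  0.00136529],
       [-0.00259856, -0.13924043, -0.99025519]])}
side {'camera_matrix': array([[540.88259412,   0.        , 283.79711628],
       [  0.        , 540.88259412, 210.16555287],
       [  0.        ,   0.        ,   1.        ]]), 'k1': -0.21108251320782725, 'origin': array([-0.06119267,  1.02927948,  0.89307882]), 'orientation': array([[-0.84874875, -0.28750529,  0.44380883],
       [-0.5287212 ,  0.47554448, -0.70307278],
       [-0.0089137 , -0.83138328, -0.55562793]])}
{'time': 0.1, 'joint_positions': array([68.69090052, 27.37098792,  1.28026051, 89.171102  , -0.65923986,
       63.55978692, -4.76082113]), 'joint_velocities': array([-0.052017  , -0.13011313,  0.04507381, -0.22819894,  0.0521988 ,
       -0.05497147,  0.02788119]), 'joint_efforts': array([ 4.58036826e-03, -5.97757101e+01,  1.61390428e+00, -2.81955117e+01,
        1.28072704e-02,  4.97843575e-03, -8.40645697e-06]), 'tcp_pos': array([ 0.1758674 , -0.65113611,  0.23043521]), 'orientation': array([[ 9.65396234e-01,  2.60786922e-01, -5.40702208e-04],
       [ 2.60787457e-01, -9.65394983e-01,  1.55884170e-03],
       [-1.15465671e-04, -1.64590826e-03, -9.99998639e-01]]), 'ft_force': array([-0.00896857,  0.76755537, -0.61763362]), 'ft_torque': array([-0.01060246, -0.03946494, -0.05048436]), 'finger_force': 0.0, 'finger_gap': 0.9977307260970569}
```

View pics/top0.png

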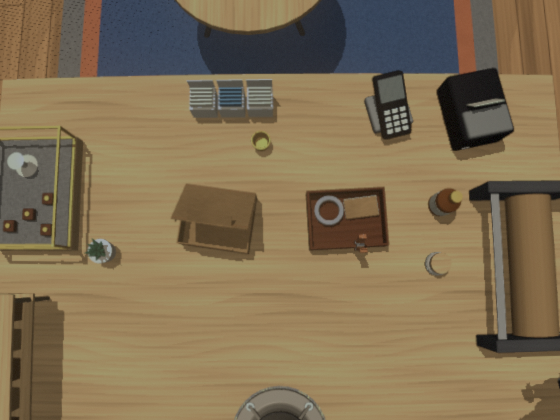

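View pics/side0.png

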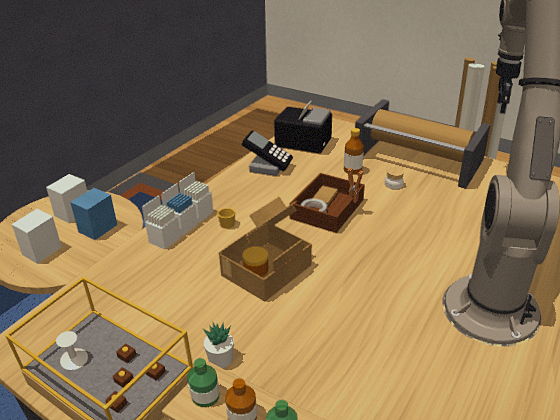

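The top view shows the carton at about (217,218) with its lid swung away from the robot, the tray at (346,218) and the peg on its near rim at (361,243). The side view confirms the lid is open, with its tab facing the tray. I'll enlarge the carton and tray next.

Run:
```python
from h import *
a,_=load('top');b,_=load('side')
save(a,'topc',(165,175,395,275),3.4)
save(b,'sidec',(205,150,385,305),3.8)
```

```text
(no output)
```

View pics/topc.png

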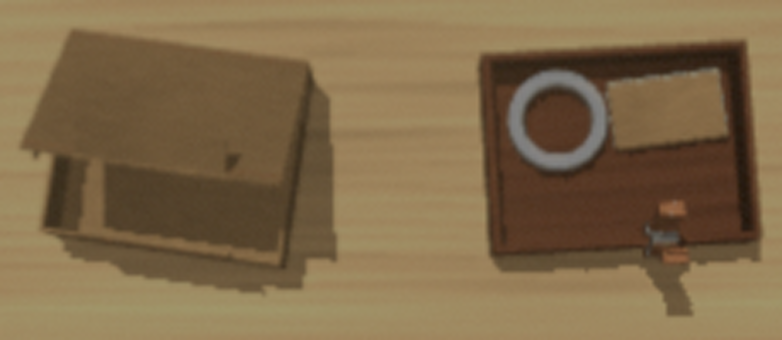

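View pics/sidec.png

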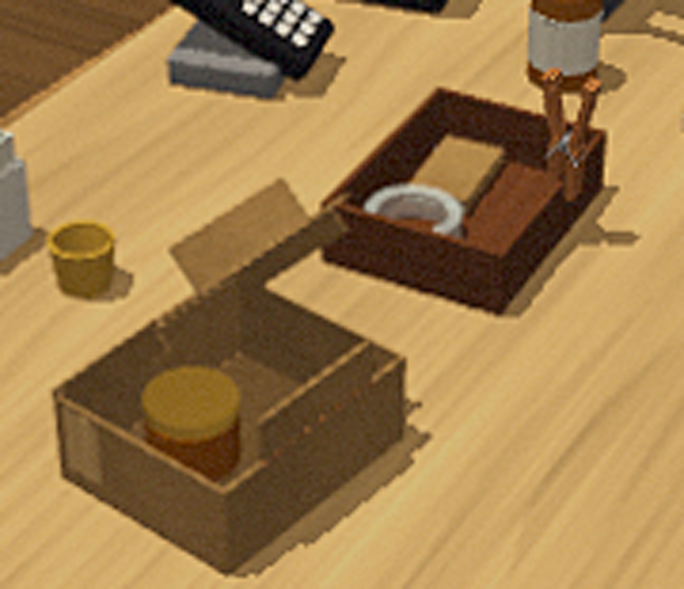

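The crops show the following:
- **Carton:** the front rim corners are near (178,243) and (248,253) in full-picture pixels. The lid's near edge is its free edge.
- **Peg:** it is on the tray's near rim at about (361,244).

I'll fit box models to the depth points.

```bash
cat > fit.py <<'E'
from h import *
from scipy.optimize import least_squares
def sdf(P,c,h):
    q=np.abs(P-c)-h
    return np.abs(np.linalg.norm(np.maximum(q,0),axis=-1)+np.minimum(q.max(-1),0))
def box(lo,hi): lo,hi=np.array(lo)/1e3,np.array(hi)/1e3; return (lo+hi)/2,(hi-lo)/2
def openbox(X,Y,Z,w): return [box((-X,-Y,0),(-X+w,Y,Z)),box((X-w,-Y,0),(X,Y,Z)),box((-X,-Y,0),(X,-Y+w,Z)),box((-X,Y-w,0),(X,Y,Z)),box((-X,-Y,0),(X,Y,w))]
CART=openbox(75,90,70,3)+[box((-75,-55,70),(-72,55,104))]
LID=[box((-146.5,-90,0),(0,90,3)),box((-146.5,-52,0),(-143.5,52,34))]
TRAY=openbox(75,100,55,6)
def loc(P,x,y,a):
    c,s=np.cos(a),np.sin(a); return (P-[x,y,0])@np.array([[c,-s,0],[s,c,0],[0,0,1]])
def carton_d(p,P):
    L=loc(P,*p[:3]); c,s=np.cos(p[3]),np.sin(p[3])
    Q=L-[.075,0,.07]; Q=np.stack([Q[:,0]*c-Q[:,2]*s,Q[:,1],Q[:,0]*s+Q[:,2]*c],-1)
    return np.minimum.reduce([sdf(L,*b) for b in CART]+[sdf(Q,*b) for b in LID])
def tray_d(p,P):
    L=loc(P,*p); return np.minimum.reduce([sdf(L,*b) for b in TRAY])
def fit(f,p0s,P):
    return min((least_squares(f,p,args=(P,),loss='cauchy',f_scale=.003) for p in p0s),key=lambda r:r.cost)
def roi(n,b,zmin=.008):
    im,d=load(n); X=pts(n,d)[b[1]:b[3],b[0]:b[2]].reshape(-1,3); m=d[b[1]:b[3],b[0]:b[2]].ravel()>0
    X=X[m]; return X[(X[:,2]>zmin)&(X[:,2]<.4)]
E
python3 - <<'E'
from fit import *
T,Tr=roi('top',(168,178,265,262)),roi('top',(300,182,394,268))
S,Sr=roi('side',(212,195,314,300)),roi('side',(288,165,368,232))
c0=T[:,:2].mean(0); print(c0,len(T),len(S))
for nm,P in(('top',T),('side',S),('both',np.vstack([T,S]))):
    r=fit(carton_d,[(c0[0],c0[1],a,t) for a in(-.15,.15) for t in(.8,1.1,1.4)],P); print(nm,r.x.round(4),np.median(np.abs(carton_d(r.x,P))))
t0=Tr[:,:2].mean(0)
for nm,P in(('top',Tr),('side',Sr),('both',np.vstack([Tr,Sr]))):
    r=fit(tray_d,[(t0[0],t0[1],a) for a in(-.1,.1)],P); print(nm,r.x.round(4),np.median(np.abs(tray_d(r.x,P))))
    L=loc(P,*r.x); m=(L[:,2]>.065)&(abs(L[:,0]+.072)<.04)
    for zl,zh in((.065,.1),(.1,.15)):
        k=m&(L[:,2]>zl)&(L[:,2]<zh); print(' peg',k.sum(),L[k].mean(0).round(4),L[k].min(0).round(4),L[k].max(0).round(4))
E
```

```text
[0.55785349 0.14859638] 3399 5615
top [ 0.547   0.151  -0.1503  0.8293] 0.0009249728672260848
side [ 0.5452  0.1571 -0.1514  0.772 ] 0.0011930747056435737
both [ 0.5461  0.1557 -0.1449  0.8281] 0.0012855242132148517
top [ 0.5472 -0.1791  0.0455] 0.00427228147843925
 peg 54 [-0.0719 -0.0187  0.09  ] [-0.0837 -0.031   0.069 ] [-0.0602 -0.0094  0.0997]
 peg 119 [-0.0708 -0.0196  0.1324] [-0.0936 -0.0302  0.1015] [-0.0503 -0.0112  0.1489]
side [ 0.5466 -0.1732  0.0457] 0.00204116663043367
 peg 100 [-0.0739 -0.0185  0.0825] [-0.0857 -0.0343  0.0655] [-0.0596 -0.0081  0.0987]
 peg 131 [-0.072  -0.0194  0.1233] [-0.0954 -0.0356  0.1   ] [-0.0509 -0.0093  0.1428]
both [ 0.5467 -0.1736  0.047 ] 0.0031884912610397106
 peg 154 [-0.0732 -0.0201  0.0851] [-0.0858 -0.0364  0.0655] [-0.0597 -0.0076  0.0997]
 peg 250 [-0.0714 -0.0218  0.1277] [-0.0956 -0.0356  0.1   ] [-0.0502 -0.0088  0.1489]
```

```bash
cat > plan.py <<'E'
from h import *
from scipy.spatial.transform import Rotation as Ro
def yaw(a): a=np.radians(a); c,s=np.cos(a),np.sin(a); return np.array([[c,s,0],[s,-c,0],[0,0,-1.]])
def plan(way,p=None,R=None):
    "way: list of calls, each a list of rows (pos,R); prints increments of each call"
    o=observe()
    if p is None:p=np.array(o['tcp_pos'])
    if R is None:R=np.array(o['orientation'])
    for call in way:
        v=[]
        for q,Q in call:
            v+=list(R.T@(np.array(q)-p)/.12)+list(Ro.from_matrix(R.T@Q).as_rotvec()/np.pi)
        v=np.round(v,3); print(v.tolist(), 'OVER' if abs(v).max()>1 else '')
        p=p+R@v[-6:-3]*.12; R=R@Ro.from_rotvec(v[-3:]*np.pi).as_matrix()
def st():
    o=observe(); print(round(o['time'],2),o['tcp_pos'].round(4),'yaw',round(np.degrees(np.arctan2(*o['orientation'][[1,0],0])),1),'F',o['ft_force'].round(1),'gap',round(o['finger_gap'],3),'ff',round(o['finger_force'],1),'J',o['joint_positions'].round(0))
E
python3 - <<'E'
from plan import *
o=observe();a=o['tcp_pos'];b=np.array([.571,.150,.25]);y0=15.1
plan([[(a+(b-a)*i/8,yaw(y0+(171.5-y0)*i/8))] for i in range(1,9)])
E
```

```text
[0.615, -0.698, -0.019, -0.001, -0.0, -0.109] 
[0.814, -0.452, -0.021, 0.0, 0.0, -0.108] 
[0.917, -0.154, -0.022, 0.0, 0.0, -0.109] 
[0.917, 0.162, -0.021, 0.0, 0.0, -0.108] 
[0.809, 0.458, -0.021, 0.0, 0.0, -0.109] 
[0.609, 0.704, -0.021, -0.0, 0.0, -0.109] 
[0.338, 0.867, -0.021, -0.0, 0.0, -0.108] 
[0.03, 0.93, -0.021, -0.0, 0.0, -0.109]
```

Call:
{"method": "carry_out", "body": {
  "increments": [0.615, -0.698, -0.019, 0, 0, -0.109, 0.615, -0.698, -0.019, 0, 0, -0.109, 0.615, -0.698, -0.019, 0, 0, -0.109, 0.615, -0.698, -0.019, 0, 0, -0.109],
  "hand": 0
}}

```text
time: 0.43
tcp_pos: [0.23, -0.5457, 0.2334]
orientation: [[0.815, 0.58, 0.002], [0.58, -0.815, 0.004], [0.004, -0.002, -1.0]]
ft_force: [0.5, -0.2, -1.2]
finger_gap: 0.457
finger_force: 0.0
```

Call:
{"method": "carry_out", "body": {
  "increments": [0.814, -0.452, -0.021, 0, 0, -0.108, 0.814, -0.452, -0.021, 0, 0, -0.108, 0.814, -0.452, -0.021, 0, 0, -0.108, 0.814, -0.452, -0.021, 0, 0, -0.108]
}}

```text
time: 0.77
tcp_pos: [0.2783, -0.4457, 0.2361]
orientation: [[0.576, 0.818, 0.001], [0.818, -0.576, 0.003], [0.003, -0.001, -1.0]]
ft_force: [0.7, 0.1, -0.1]
finger_gap: -0.004
finger_force: 0.0
```

Run:
```python
from plan import *
st()
```

```text
0.77 [ 0.2783 -0.4457  0.2361] yaw 54.9 F [ 0.7  0.1 -0.1] gap -0.004 ff 0.0 J [ 61.  14. -11. 108.   3.  58.  13.]
```

Call:
{"method": "carry_out", "body": {
  "increments": [0.917, -0.154, -0.022, 0, 0, -0.109, 0.917, -0.154, -0.022, 0, 0, -0.109, 0.917, -0.154, -0.022, 0, 0, -0.109, 0.917, -0.154, -0.022, 0, 0, -0.109]
}}

```text
time: 1.1
tcp_pos: [0.3271, -0.3464, 0.2389]
orientation: [[0.268, 0.963, 0.001], [0.963, -0.268, 0.002], [0.002, 0.001, -1.0]]
ft_force: [0.0, -0.1, -1.0]
finger_gap: 0.002
finger_force: 0.0
```

Call:
{"method": "carry_out", "body": {
  "increments": [0.917, 0.162, -0.021, 0, 0, -0.108, 0.917, 0.162, -0.021, 0, 0, -0.108, 0.917, 0.162, -0.021, 0, 0, -0.108, 0.917, 0.162, -0.021, 0, 0, -0.108]
}}

```text
time: 1.43
tcp_pos: [0.3763, -0.2465, 0.2417]
orientation: [[-0.067, 0.998, 0.002], [0.998, 0.067, 0.001], [0.001, 0.002, -1.0]]
ft_force: [0.5, 0.4, 0.3]
finger_gap: 0.004
finger_force: 0.0
```

Call:
{"method": "carry_out", "body": {
  "increments": [0.809, 0.458, -0.021, 0, 0, -0.109, 0.809, 0.458, -0.021, 0, 0, -0.109, 0.809, 0.458, -0.021, 0, 0, -0.109, 0.809, 0.458, -0.021, 0, 0, -0.109]
}}

```text
time: 1.77
tcp_pos: [0.4257, -0.1466, 0.2444]
orientation: [[-0.397, 0.918, 0.002], [0.918, 0.397, 0.002], [0.001, 0.003, -1.0]]
ft_force: [0.4, -0.1, 0.1]
finger_gap: 0.005
finger_force: 0.0
```

Call:
{"method": "carry_out", "body": {
  "increments": [0.609, 0.704, -0.021, 0, 0, -0.109, 0.609, 0.704, -0.021, 0, 0, -0.109, 0.609, 0.704, -0.021, 0, 0, -0.109, 0.609, 0.704, -0.021, 0, 0, -0.109]
}}

```text
time: 2.1
tcp_pos: [0.475, -0.0464, 0.2469]
orientation: [[-0.681, 0.732, 0.003], [0.732, 0.681, 0.003], [0.0, 0.004, -1.0]]
ft_force: [1.0, -0.2, 0.5]
finger_gap: -0.001
finger_force: 0.0
```

Run:
```python
from plan import *
st()
```

```text
2.1 [ 0.475  -0.0464  0.2469] yaw 133.0 F [ 1.  -0.2  0.5] gap -0.001 ff 0.0 J [ 34.  11. -39. 112.   8.  59.  34.]
```

Call:
{"method": "carry_out", "body": {
  "increments": [0.338, 0.867, -0.021, 0, 0, -0.108, 0.338, 0.867, -0.021, 0, 0, -0.108, 0.338, 0.867, -0.021, 0, 0, -0.108, 0.338, 0.867, -0.021, 0, 0, -0.108]
}}

```text
time: 2.43
tcp_pos: [0.524, 0.0538, 0.2491]
orientation: [[-0.885, 0.465, 0.002], [0.465, 0.885, 0.004], [0.0, 0.004, -1.0]]
ft_force: [0.6, 0.6, 1.2]
finger_gap: 0.001
finger_force: 0.0
```

Call:
{"method": "carry_out", "body": {
  "increments": [0.03, 0.93, -0.021, 0, 0, -0.109, 0.03, 0.93, -0.021, 0, 0, -0.109, 0.03, 0.93, -0.021, 0, 0, -0.109, 0.03, 0.93, -0.021, 0, 0, -0.109, 0.03, 0.93, -0.021, 0, 0, -0.109]
}}

```text
time: 2.85
tcp_pos: [0.5718, 0.1489, 0.2504]
orientation: [[-0.989, 0.149, -0.002], [0.149, 0.989, 0.0], [0.002, -0.0, -1.0]]
ft_force: [0.0, -0.8, -0.3]
finger_gap: -0.001
finger_force: 0.0
```

Run:
```python
from plan import *
im,d=snap('side'); save(im,'side1',(190,60,400,310),2.3); st()
# shut path
e=np.array([np.cos(-.148),np.sin(-.148),0]);H=np.array([.546,.154,.07])+.075*e
def P(df,z): q=H-df/1e3*e; q[2]=z; return q
Q=yaw(171.5)
rows=[(P(48,z),Q) for z in(.23,.21,.19,.17,.155)]
way=[rows]
th=np.linspace(.83,0,25)[1:]
r=[]
for t in th:
    df=48+(1-t/.83)*52; dc=(df+11)/1e3
    z=.07+dc*np.tan(t)+.003/np.cos(t); r.append((P(df,z),Q))
print([x[0].round(4).tolist() for x in r][::4])
way+=[r[i:i+5] for i in range(0,24,5)]
plan(way)
```

```text
2.9 [0.5716 0.1473 0.2503] yaw 171.3 F [-0.1 -0.7 -0.2] gap 0.002 ff 0.0 J [ 15.  25. -48.  97.  20.  66.  44.]
[[0.5706, 0.1503, 0.1367], [0.562, 0.1516, 0.1277], [0.5534, 0.1529, 0.1183], [0.5448, 0.1542, 0.1081], [0.5363, 0.1555, 0.0968], [0.5277, 0.1567, 0.0839]]
[-0.006, 0.024, 0.169, -0.0, -0.0, -0.001, -0.006, 0.024, 0.336, -0.0, -0.0, -0.001, -0.007, 0.024, 0.503, -0.0, -0.0, -0.001, -0.007, 0.025, 0.669, -0.0, -0.0, -0.001, -0.007, 0.025, 0.794, -0.0, -0.0, -0.001] 
[0.018, -0.0, 0.153, -0.0, -0.0, -0.0, 0.036, -0.0, 0.172, -0.0, -0.0, -0.0, 0.054, -0.0, 0.19, -0.0, -0.0, -0.0, 0.072, -0.0, 0.209, -0.0, -0.0, -0.0, 0.09, 0.0, 0.228, -0.0, -0.0, -0.0] 
[0.018, 0.0, 0.019, -0.0, -0.0, -0.0, 0.036, 0.0, 0.039, -0.0, -0.0, -0.0, 0.054, 0.0, 0.058, -0.0, -0.0, -0.0, 0.072, 0.0, 0.079, -0.0, -0.0, -0.0, 0.09, 0.0, 0.099, -0.0, -0.0, -0.0] 
[0.018, 0.0, 0.021, -0.0, -0.0, -0.0, 0.036, 0.0, 0.042, -0.0, -0.0, -0.0, 0.054, 0.0, 0.065, -0.0, -0.0, -0.0, 0.072, 0.0, 0.087, -0.0, -0.0, -0.0, 0.09, 0.0, 0.11, -0.0, -0.0, -0.0] 
[0.018, 0.0, 0.024, -0.0, -0.0, -0.0, 0.036, 0.0, 0.049, -0.0, -0.0, -0.0, 0.054, 0.0, 0.075, -0.0, -0.0, -0.0, 0.072, 0.0, 0.101, -0.0, -0.0, -0.0, 0.09, 0.0, 0.128, -0.0, -0.0, -0.0] 
[0.018, 0.0, 0.028, -0.0, -0.0, -0.0, 0.036, 0.0, 0.058, -0.0, -0.0, -0.0, 0.054, 0.0, 0.088, -0.0, -0.0, -0.0, 0.072, 0.0, 0.119, -0.0, -0.0, -0.0]
```

View pics/side1.png

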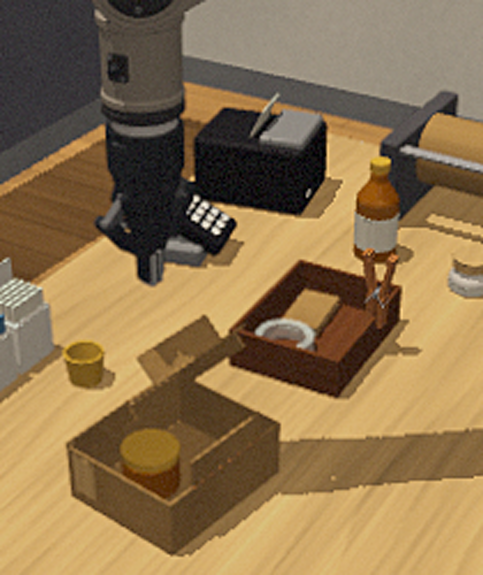

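The closed fingers hang over the lid at about (150,275) in the crop. The lid is seen nearly edge-on, and its tab is the bright panel at (190,345). I'll lower behind the tab.

Call:
{"method": "carry_out", "body": {
  "increments": [-0.006, 0.024, 0.169, 0, 0, 0, -0.006, 0.024, 0.336, 0, 0, 0, -0.006, 0.024, 0.503, 0, 0, 0, -0.006, 0.024, 0.67, 0, 0, 0, -0.006, 0.024, 0.794, 0, 0, 0]
}}

```text
time: 3.32
tcp_pos: [0.5719, 0.1481, 0.154]
orientation: [[-0.988, 0.153, -0.002], [0.153, 0.988, -0.003], [0.001, -0.003, -1.0]]
ft_force: [0.5, -0.3, -0.4]
finger_gap: -0.001
finger_force: 0.0
```

Call:
{"method": "carry_out", "body": {
  "increments": [0.018, 0, 0.153, 0, 0, 0, 0.036, 0, 0.172, 0, 0, 0, 0.054, 0, 0.19, 0, 0, 0, 0.072, 0, 0.209, 0, 0, 0, 0.09, 0, 0.228, 0, 0, 0]
}}

```text
time: 3.73
tcp_pos: [0.5623, 0.1531, 0.1297]
orientation: [[-0.989, 0.149, 0.002], [0.149, 0.989, -0.0], [-0.002, 0.0, -1.0]]
ft_force: [-0.1, -0.6, 0.7]
finger_gap: -0.004
finger_force: 0.4
```

Run:
```python
from fit import *
im,d=snap('side'); save(im,'side2',(190,60,400,310),2.3); 
S=roi('side',(212,195,314,300)); 
f=lambda t,P:carton_d([.5455,.1565,-.148,t[0]],P)
im,d=snap('top');T=roi('top',(168,178,265,262)); g=lambda t,P:carton_d([.547,.152,-.148,t[0]],P)
for F,P in((f,S),(g,T)): print([(round(t,2),round(np.median(F([t],P))*1e3,2),round(np.mean(np.minimum(F([t],P),.01))*1e3,2)) for t in np.arange(.4,.9,.05)])
```

```text
[(np.float64(0.4), np.float64(4.12), np.float64(5.37)), (np.float64(0.45), np.float64(3.24), np.float64(5.23)), (np.float64(0.5), np.float64(2.34), np.float64(5.0)), (np.float64(0.55), np.float64(1.68), np.float64(4.75)), (np.float64(0.6), np.float64(1.47), np.float64(4.52)), (np.float64(0.65), np.float64(1.39), np.float64(4.3)), (np.float64(0.7), np.float64(1.32), np.float64(4.29)), (np.float64(0.75), np.float64(1.44), np.float64(4.52)), (np.float64(0.8), np.float64(1.61), np.float64(4.76)), (np.float64(0.85), np.float64(1.95), np.float64(4.89))]
[(np.float64(0.4), np.float64(6.07), np.float64(5.64)), (np.float64(0.45), np.float64(5.26), np.float64(5.28)), (np.float64(0.5), np.float64(4.14), np.float64(4.83)), (np.float64(0.55), np.float64(3.02), np.float64(4.38)), (np.float64(0.6), np.float64(2.42), np.float64(3.93)), (np.float64(0.65), np.float64(1.76), np.float64(2.56)), (np.float64(0.7), np.float64(0.87), np.float64(1.47)), (np.float64(0.75), np.float64(1.19), np.float64(2.53)), (np.float64(0.8), np.float64(1.28), np.float64(3.7)), (np.float64(0.85), np.float64(1.45), np.float64(4.04))]
```

View pics/side2.png

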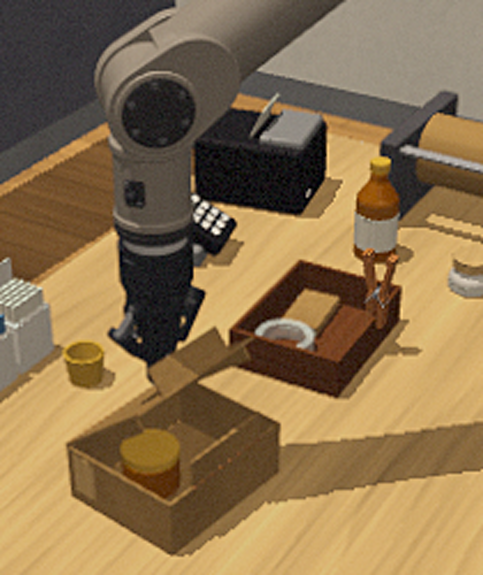

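The fingers now push the lid's outer face just behind its tab (crop, about (165,355)). The lid has come down to about 0.70 rad as planned, so I'll continue.

Call:
{"method": "carry_out", "body": {
  "increments": [0.018, 0, 0.019, 0, 0, 0, 0.036, 0, 0.039, 0, 0, 0, 0.054, 0, 0.058, 0, 0, 0, 0.072, 0, 0.079, 0, 0, 0, 0.09, 0, 0.099, 0, 0, 0]
}}

```text
time: 4.25
tcp_pos: [0.5507, 0.1555, 0.1166]
orientation: [[-0.989, 0.147, 0.0], [0.147, 0.989, 0.0], [-0.0, 0.0, -1.0]]
ft_force: [0.2, 0.5, 1.1]
finger_gap: 0.001
finger_force: 0.3
```

Call:
{"method": "carry_out", "body": {
  "increments": [0.018, 0, 0.021, 0, 0, 0, 0.036, 0, 0.042, 0, 0, 0, 0.054, 0, 0.065, 0, 0, 0, 0.072, 0, 0.087, 0, 0, 0, 0.09, 0, 0.11, 0, 0, 0]
}}

```text
time: 4.67
tcp_pos: [0.54, 0.157, 0.1033]
orientation: [[-0.989, 0.147, -0.0], [0.147, 0.989, -0.0], [0.0, -0.0, -1.0]]
ft_force: [1.1, -0.2, 0.1]
finger_gap: 0.001
finger_force: 0.3
```

Call:
{"method": "carry_out", "body": {
  "increments": [0.018, 0, 0.024, 0, 0, 0, 0.036, 0, 0.049, 0, 0, 0, 0.054, 0, 0.075, 0, 0, 0, 0.072, 0, 0.101, 0, 0, 0, 0.09, 0, 0.128, 0, 0, 0]
}}

```text
time: 5.08
tcp_pos: [0.5293, 0.1586, 0.0879]
orientation: [[-0.989, 0.147, -0.0], [0.147, 0.989, -0.0], [0.0, -0.0, -1.0]]
ft_force: [-0.6, -0.8, 0.2]
finger_gap: -0.001
finger_force: 0.3
```

Call:
{"method": "carry_out", "body": {
  "increments": [0.018, 0, 0.028, 0, 0, 0, 0.036, 0, 0.058, 0, 0, 0, 0.054, 0, 0.088, 0, 0, 0, 0.072, 0, 0.119, 0, 0, 0, 0.072, 0, 0.119, 0, 0, 0]
}}

```text
time: 5.5
tcp_pos: [0.5207, 0.1599, 0.0737]
orientation: [[-0.989, 0.147, -0.0], [0.147, 0.989, -0.0], [0.0, -0.0, -1.0]]
ft_force: [-0.4, -0.2, -0.2]
finger_gap: -0.001
finger_force: 0.0
```

Run:
```python
from plan import *
st()
```

```text
5.5 [0.5207 0.1599 0.0737] yaw 171.6 F [-0.4 -0.2 -0.2] gap -0.001 ff 0.0 J [  9.  33. -42. 112.  31.  46.  31.]
```

Call:
{"method": "carry_out", "body": {
  "increments": [0, 0, 0.006, 0, 0, 0, 0, 0, 0.012, 0, 0, 0, 0, 0, 0.016, 0, 0, 0]
}}

```text
time: 5.75
tcp_pos: [0.5208, 0.16, 0.0733]
orientation: [[-0.989, 0.147, 0.0], [0.147, 0.989, -0.001], [-0.0, -0.001, -1.0]]
ft_force: [-5.9, -2.9, 20.9]
finger_gap: -0.003
finger_force: 10.6
```

Run:
```python
from plan import *
st()
im,d=snap('side'); save(im,'side3',(210,150,390,300),4)
```

```text
5.75 [0.5208 0.16   0.0733] yaw 171.5 F [-5.9 -2.9 20.9] gap -0.003 ff 10.6 J [  9.  33. -42. 112.  31.  46.  31.]
```

View pics/side3.png

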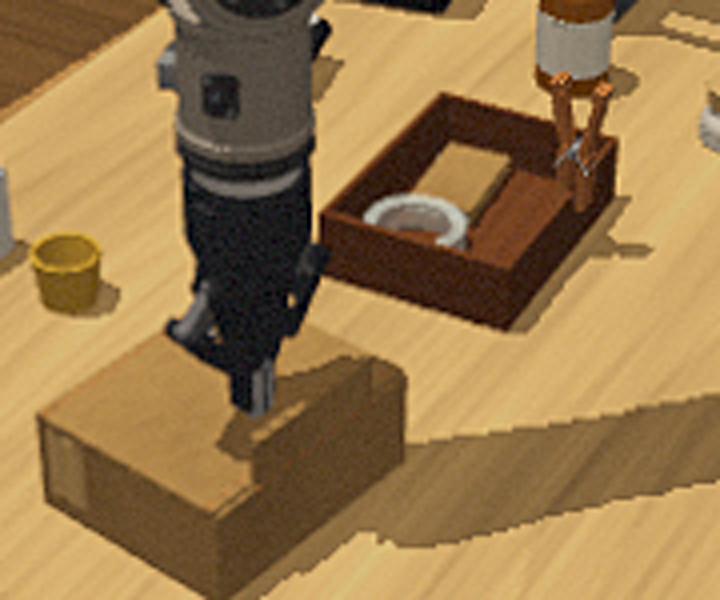

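The carton is shut: the lid lies level with its tab behind the front tab (crop, about (320,400)), and the fingers press on it with 21 N. Next I'll go up and across to the peg.

Run:
```python
from plan import *
a=np.array([.521,.160,.19]);b=np.array([.476,-.199,.24])
w=[[(a,yaw(171.5))]]+[[(a+(b-a)*i/4,yaw(171.5-78.9*i/4))] for i in range(1,5)]
plan(w)
```

```text
[-0.002, -0.001, -0.972, -0.0, 0.0, 0.0] 
[-0.017, -0.753, -0.103, -0.0, 0.0, 0.11] 
[-0.272, -0.704, -0.103, -0.0, 0.0, 0.109] 
[-0.492, -0.571, -0.104, -0.0, 0.0, 0.11] 
[-0.656, -0.371, -0.103, -0.0, 0.0, 0.11]
```

Call:
{"method": "carry_out", "body": {
  "increments": [0, 0, -0.15, 0, 0, 0, 0, 0, -0.4, 0, 0, 0, 0, 0, -0.7, 0, 0, 0, 0, 0, -0.97, 0, 0, 0]
}}

```text
time: 6.13
tcp_pos: [0.5204, 0.1599, 0.1896]
orientation: [[-0.989, 0.147, -0.001], [0.147, 0.989, 0.0], [0.001, -0.0, -1.0]]
ft_force: [1.7, 0.1, 0.3]
finger_gap: 0.002
finger_force: 0.0
```

Call:
{"method": "carry_out", "body": {
  "increments": [-0.017, -0.753, -0.103, 0, 0, 0.11, -0.017, -0.753, -0.103, 0, 0, 0.11, -0.017, -0.753, -0.103, 0, 0, 0.11, -0.017, -0.753, -0.103, 0, 0, 0.11]
}}

```text
time: 6.47
tcp_pos: [0.5096, 0.0657, 0.2009]
orientation: [[-0.876, 0.483, 0.0], [0.483, 0.876, -0.003], [-0.001, -0.002, -1.0]]
ft_force: [-0.0, -0.1, -0.3]
finger_gap: 0.002
finger_force: 0.0
```

Call:
{"method": "carry_out", "body": {
  "increments": [-0.272, -0.704, -0.103, 0, 0, 0.11, -0.272, -0.704, -0.103, 0, 0, 0.11, -0.272, -0.704, -0.103, 0, 0, 0.11, -0.272, -0.704, -0.103, 0, 0, 0.11]
}}

```text
time: 6.8
tcp_pos: [0.4982, -0.0227, 0.213]
orientation: [[-0.663, 0.749, -0.0], [0.749, 0.663, -0.001], [-0.001, -0.001, -1.0]]
ft_force: [1.2, 0.2, -0.6]
finger_gap: 0.001
finger_force: 0.0
```

Call:
{"method": "carry_out", "body": {
  "increments": [-0.492, -0.571, -0.104, 0, 0, 0.11, -0.492, -0.571, -0.104, 0, 0, 0.11, -0.492, -0.571, -0.104, 0, 0, 0.11, -0.492, -0.571, -0.104, 0, 0, 0.11],
  "hand": 1
}}

```text
time: 7.13
tcp_pos: [0.487, -0.1111, 0.2255]
orientation: [[-0.373, 0.928, -0.0], [0.928, 0.373, -0.0], [-0.0, -0.0, -1.0]]
ft_force: [-0.3, 1.0, -0.3]
finger_gap: 0.564
finger_force: 0.0
```

Call:
{"method": "carry_out", "body": {
  "increments": [-0.656, -0.371, -0.103, 0, 0, 0.11, -0.656, -0.371, -0.103, 0, 0, 0.11, -0.656, -0.371, -0.103, 0, 0, 0.11, -0.656, -0.371, -0.103, 0, 0, 0.11, -0.656, -0.371, -0.103, 0, 0, 0.11]
}}

```text
time: 7.55
tcp_pos: [0.4762, -0.1968, 0.2376]
orientation: [[-0.049, 0.999, -0.0], [0.999, 0.049, 0.001], [0.001, -0.0, -1.0]]
ft_force: [0.1, 1.9, 0.7]
finger_gap: 0.999
finger_force: 0.0
```

Run:
```python
from fit import *
from plan import *
st(); print(observe()['orientation'].round(3).tolist())
im,d=snap('side'); save(im,'side4',(260,60,400,250),3.1)
P=roi('side',(335,165,365,232),.06);P=P[(P[:,2]<.15)]
L=loc(P,.547,-.176,.046); k=abs(L[:,0]+.072)<.045; L=L[k];P=P[k]
for a,b in((.065,.1),(.1,.12),(.12,.15)):
    m=(P[:,2]>a)&(P[:,2]<b); print(m.sum(),P[m].mean(0).round(4),L[m].min(0).round(4),L[m].max(0).round(4))
im,d=load('top'); # shut carton refit from frame before this (theta moving)
snap('top'); T=roi('top',(168,178,265,262)); S=roi('side',(212,195,314,300))
for p in(T,S): print(fit(carton_d,[(.546,.154,-.148,0.)],p).x.round(4))
a=observe()['tcp_pos']
plan([[(np.array([.476,-.199,z]),yaw(92.6)) for z in(.21,.18,.15,.13,.125)],[(np.array([.476,-.199,.11]),yaw(92.6))]])
```

```text
7.55 [ 0.4762 -0.1968  0.2376] yaw 92.8 F [0.1 1.9 0.7] gap 0.999 ff 0.0 J [ 40.  14. -28. 109.   8.  59.  11.]
[[-0.049, 0.999, -0.0], [0.999, 0.049, 0.001], [0.001, -0.0, -1.0]]
96 [ 0.474  -0.1956  0.082 ] [-0.0865 -0.0344  0.0654] [-0.06   -0.0052  0.0982]
59 [ 0.4754 -0.1952  0.1094] [-0.0903 -0.0302  0.1003] [-0.056  -0.0043  0.1192]
76 [ 0.4754 -0.1962  0.133 ] [-0.0953 -0.033   0.1202] [-0.0504 -0.0042  0.1427]
[ 0.5473  0.1531 -0.1477  0.0313]
[ 0.5452  0.1565 -0.159   0.0035]
[-0.024, -0.003, 0.23, -0.0, -0.0, 0.001, -0.025, -0.003, 0.48, -0.0, -0.0, 0.001, -0.025, -0.003, 0.73, -0.0, -0.0, 0.001, -0.025, -0.002, 0.897, -0.0, -0.0, 0.001, -0.025, -0.002, 0.939, -0.0, -0.0, 0.001] 
[-0.001, -0.0, 0.125, -0.0, -0.0, 0.0]
```

View pics/side4.png

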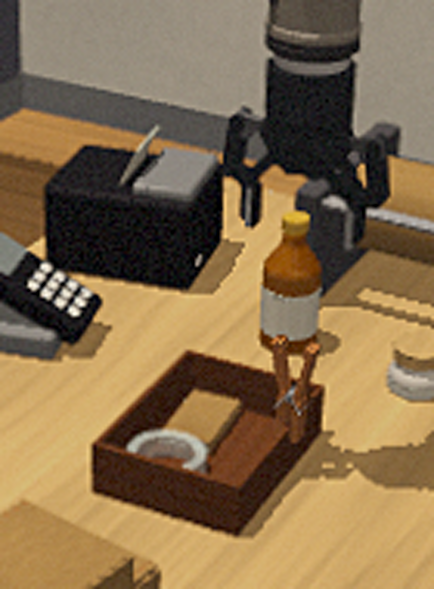

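The open fingers at crop (250,205) and (355,225) straddle the peg handles at (296,345) symmetrically. I'll descend.

Call:
{"method": "carry_out", "body": {
  "increments": [-0.02, -0.003, 0.23, 0, 0, 0, -0.02, -0.003, 0.48, 0, 0, 0, -0.02, -0.003, 0.73, 0, 0, 0, -0.02, -0.003, 0.88, 0, 0, 0, -0.02, -0.003, 0.94, 0, 0, 0]
}}

```text
time: 8.07
tcp_pos: [0.4738, -0.1986, 0.1223]
orientation: [[-0.047, 0.999, -0.004], [0.999, 0.047, 0.003], [0.003, -0.004, -1.0]]
ft_force: [-0.8, 0.2, -0.2]
finger_gap: 1.001
finger_force: 0.0
```

Call:
{"method": "carry_out", "body": {
  "increments": [0, 0, 0.06, 0, 0, 0, 0, 0, 0.125, 0, 0, 0, 0, 0, 0.125, 0, 0, 0]
}}

```text
time: 8.32
tcp_pos: [0.4753, -0.2009, 0.1098]
orientation: [[-0.042, 0.999, -0.0], [0.999, 0.042, 0.0], [0.0, -0.0, -1.0]]
ft_force: [0.6, 0.2, -0.1]
finger_gap: 0.998
finger_force: 0.0
```

Run:
```python
from plan import *
st()
a,_=snap('top');b,_=snap('side')
A=cv2.resize(a[200:275,310:410],(400,300));B=cv2.resize(b[150:240,310:400],(400,400))
B=B[:300]
B=cv2.resize(b[155:230,310:410],(400,300))
save(np.hstack([A,B]),'near')
```

```text
8.32 [ 0.4753 -0.2009  0.1098] yaw 92.4 F [ 0.6  0.2 -0.1] gap 0.998 ff 0.0 J [ 37.  24. -25. 116.  14.  44.   5.]
```

View pics/near.png

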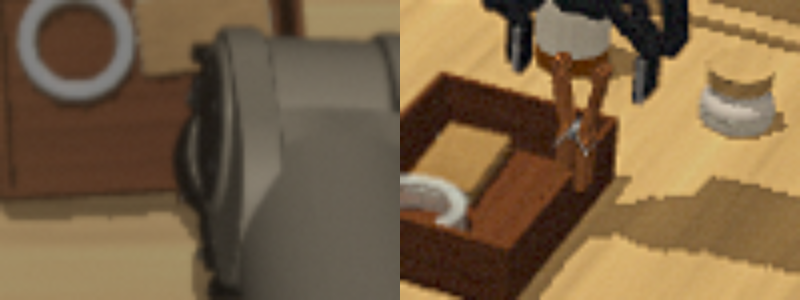

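The right half shows the fingertips at (515,60) and (640,95) around the handles at (563–600,70), so they are centred. I'll squeeze.

Call:
{"method": "carry_out", "body": {
  "increments": [0, 0, 0, 0, 0, 0, 0, 0, 0, 0, 0, 0, 0, 0, 0, 0, 0, 0, 0, 0, 0, 0, 0, 0, 0, 0, 0, 0, 0, 0],
  "hand": 0
}}

```text
time: 8.83
tcp_pos: [0.4752, -0.2016, 0.1105]
orientation: [[-0.041, 0.999, 0.0], [0.999, 0.041, -0.0], [-0.0, 0.0, -1.0]]
ft_force: [0.0, -0.4, 0.2]
finger_gap: 0.298
finger_force: 7.0
```

Call:
{"method": "carry_out", "body": {
  "increments": [0, 0, 0, 0, 0, 0, 0, 0, 0, 0, 0, 0, 0, 0, 0, 0, 0, 0, 0, 0, 0, 0, 0, 0, 0, 0, 0, 0, 0, 0]
}}

```text
time: 9.25
tcp_pos: [0.4751, -0.2015, 0.1102]
orientation: [[-0.041, 0.999, -0.0], [0.999, 0.041, 0.0], [0.0, -0.0, -1.0]]
ft_force: [-0.1, -0.3, -1.2]
finger_gap: 0.212
finger_force: 63.3
```

Run:
```python
from plan import *
st()
```

```text
9.25 [ 0.4751 -0.2015  0.1102] yaw 92.3 F [-0.1 -0.3 -1.2] gap 0.212 ff 63.3 J [ 37.  24. -25. 116.  14.  44.   5.]
```

Call:
{"method": "carry_out", "body": {
  "increments": [0, 0, -0.04, 0, 0, 0, 0, 0, -0.1, 0, 0, 0, 0, 0, -0.2, 0, 0, 0, 0, 0, -0.35, 0, 0, 0, 0, 0, -0.5, 0, 0, 0]
}}

```text
time: 9.67
tcp_pos: [0.4751, -0.2014, 0.1717]
orientation: [[-0.041, 0.999, 0.0], [0.999, 0.041, 0.0], [0.0, 0.0, -1.0]]
ft_force: [0.8, -0.2, -1.2]
finger_gap: 0.211
finger_force: 63.3
```

Call:
{"method": "carry_out", "body": {
  "increments": [0, 0, -0.15, 0, 0, 0, 0, 0, -0.3, 0, 0, 0, 0, 0, -0.5, 0, 0, 0, 0, 0, -0.6, 0, 0, 0, 0, 0, -0.6, 0, 0, 0]
}}

```text
time: 10.08
tcp_pos: [0.4771, -0.2019, 0.2464]
orientation: [[-0.041, 0.999, 0.006], [0.999, 0.041, -0.003], [-0.003, 0.006, -1.0]]
ft_force: [0.3, 1.0, 0.6]
finger_gap: 0.215
finger_force: 63.3
```

Run:
```python
from fit import *
from plan import *
st()
b,db=snap('side'); a,da=snap('top')
save(np.hstack([cv2.resize(b[90:230,290:430],(400,400)),cv2.resize(a[175:275,165:265],(400,400))]),'lift')
p=observe()['tcp_pos']
P=roi('side',(300,90,420,230),.1); L=P-p
for z in(-.04,-.05,-.06,-.07,-.08):
    m=(abs(L[:,2]-z)<.005)&(abs(L[:,:2]).max(1)<.05); print(z,m.sum(), L[m].mean(0).round(4) if m.any() else '',L[m].min(0).round(3) if m.any() else '',L[m].max(0).round(3) if m.any() else '')
T=roi('top',(168,178,265,262)); S=roi('side',(212,195,314,300))
for q in(T,S): print(fit(carton_d,[(.546,.154,-.148,0.)],q).x.round(4))
# lid top z vs carton x, and tab
for n,q in(('t',T),('s',S)):
    l=loc(q,.546,.155,-.148)
    for x in(-.05,-.02,.02,.05):
        m=(abs(l[:,0]-x)<.01)&(abs(l[:,1])<.08)&(l[:,2]>.05); print(n,x,m.sum(),np.median(l[m,2]).round(4))
    m=l[:,2]>.09; print('tab',m.sum(),np.median(l[m],0).round(4),l[m].min(0).round(4),l[m].max(0).round(4))
```

```text
10.08 [ 0.4771 -0.2019  0.2464] yaw 92.3 F [0.3 1.  0.6] gap 0.215 ff 63.3 J [ 40.  14. -28. 108.   7.  60.  11.]
-0.04 36 [-0.0021  0.0058 -0.0401] [-0.017 -0.012 -0.045] [ 0.017  0.016 -0.035]
-0.05 31 [-0.0011  0.0053 -0.0503] [-0.016 -0.008 -0.055] [ 0.02   0.012 -0.045]
-0.06 28 [-0.0005  0.0054 -0.0599] [-0.017 -0.007 -0.065] [ 0.022  0.015 -0.056]
-0.07 21 [-0.0016  0.0039 -0.0675] [-0.019 -0.016 -0.072] [ 0.021  0.015 -0.065]
-0.08 0   
[ 0.5472  0.1531 -0.1504  0.0312]
[ 0.5452  0.1563 -0.1522  0.0057]
t -0.05 507 0.0744
t -0.02 502 0.0745
t 0.02 499 0.0744
t 0.05 500 0.0745
tab 127 [-0.0708 -0.003   0.105 ] [-0.074  -0.0563  0.0909] [-0.0673  0.0506  0.1117]
s -0.05 131 0.0722
s -0.02 313 0.0717
s 0.02 304 0.0718
s 0.05 306 0.0718
tab 209 [-0.0742  0.0047  0.0996] [-0.0789 -0.0533  0.09  ] [-0.0667  0.0577  0.1069]
```

View pics/lift.png

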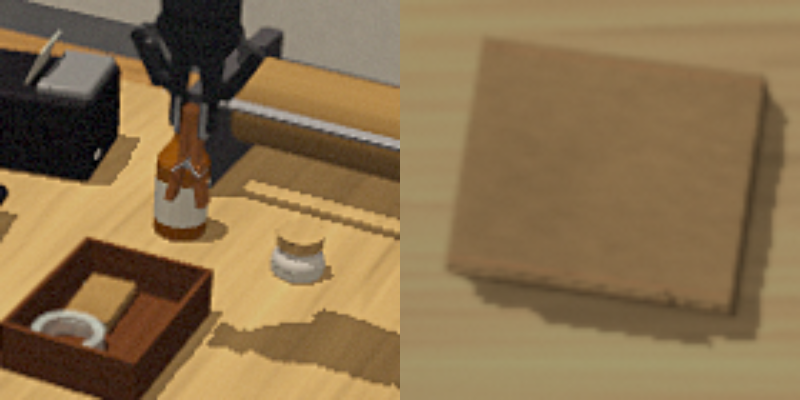

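The peg is held wide open and centred under the fingers (left half, about (190,165)). The right half shows the lid level and shut, with the tab pair along its lower edge. I'll carry the peg over the tabs.

Run:
```python
from plan import *
a=observe()['tcp_pos'];b=np.array([.475,.1630,.25])
plan([[(a+(b-a)*i/4,yaw(92.3-10.9*i/4))] for i in range(1,5)])
```

```text
[0.759, 0.03, -0.015, 0.0, 0.0, 0.015] 
[0.76, -0.005, -0.016, 0.0, 0.0, 0.015] 
[0.758, -0.041, -0.015, 0.0, 0.0, 0.016] 
[0.756, -0.079, -0.015, 0.0, 0.0, 0.015]
```

Call:
{"method": "carry_out", "body": {
  "increments": [0.19, 0.01, 0, 0, 0, 0.005, 0.38, 0.02, -0.01, 0, 0, 0.01, 0.57, 0.025, -0.015, 0, 0, 0.015, 0.76, 0.03, -0.015, 0, 0, 0.015]
}}

```text
time: 10.52
tcp_pos: [0.474, -0.1092, 0.2429]
orientation: [[0.007, 1.0, -0.002], [1.0, -0.007, 0.001], [0.001, -0.002, -1.0]]
ft_force: [0.3, -0.3, -1.0]
finger_gap: 0.208
finger_force: 63.3
```

Call:
{"method": "carry_out", "body": {
  "increments": [0.19, 0, 0, 0, 0, 0.005, 0.38, 0, -0.01, 0, 0, 0.01, 0.57, -0.005, -0.015, 0, 0, 0.015, 0.76, -0.005, -0.015, 0, 0, 0.015]
}}

```text
time: 10.85
tcp_pos: [0.4739, -0.018, 0.2448]
orientation: [[0.054, 0.999, -0.002], [0.999, -0.054, 0.0], [-0.0, -0.002, -1.0]]
ft_force: [0.1, 0.2, -0.8]
finger_gap: 0.212
finger_force: 63.3
```

Call:
{"method": "carry_out", "body": {
  "increments": [0.19, -0.01, 0, 0, 0, 0.005, 0.38, -0.02, -0.01, 0, 0, 0.01, 0.57, -0.03, -0.015, 0, 0, 0.015, 0.76, -0.04, -0.015, 0, 0, 0.015]
}}

```text
time: 11.18
tcp_pos: [0.4741, 0.0731, 0.2466]
orientation: [[0.101, 0.995, -0.002], [0.995, -0.101, -0.0], [-0.0, -0.002, -1.0]]
ft_force: [0.2, -1.0, -1.1]
finger_gap: 0.216
finger_force: 63.3
```

Call:
{"method": "carry_out", "body": {
  "increments": [0.19, -0.02, 0, 0, 0, 0.005, 0.38, -0.04, -0.01, 0, 0, 0.01, 0.57, -0.06, -0.015, 0, 0, 0.015, 0.756, -0.079, -0.015, 0, 0, 0.015, 0.756, -0.079, -0.015, 0, 0, 0.015]
}}

```text
time: 11.6
tcp_pos: [0.4733, 0.1683, 0.2488]
orientation: [[0.141, 0.99, -0.001], [0.99, -0.141, 0.003], [0.002, -0.002, -1.0]]
ft_force: [-0.2, 0.3, -0.5]
finger_gap: 0.212
finger_force: 63.2
```

Run:
```python
from fit import *
from plan import *
st(); o=observe(); print(o['orientation'].round(4).tolist())
b,_=snap('side'); st(); p=observe()['tcp_pos']
P=roi('side',(215,110,360,260),.12); L=loc(P-[p[0],p[1],0],0,0,-.1505)
L[:,2]-=p[2]
for z in(-.03,-.04,-.05,-.06,-.07):
    m=(abs(L[:,2]-z)<.005)&(abs(L[:,:2]).max(1)<.05); print(z,m.sum(),L[m].mean(0).round(4) if m.any() else '',L[m].min(0).round(3) if m.any() else '',L[m].max(0).round(3) if m.any() else '')
plan([[(np.array([.475,.163,z]),yaw(81.4)) for z in(.235,.22,.21,.20,.20)],[(np.array([.475,.163,z]),yaw(81.4)) for z in(.19,.18,.17,.158,.158)]])
```

```text
11.6 [0.4733 0.1683 0.2488] yaw 81.9 F [-0.2  0.3 -0.5] gap 0.212 ff 63.2 J [  8.  14. -40. 109.  10.  61. -44.]
[[0.141, 0.99, -0.0015], [0.99, -0.141, 0.0026], [0.0024, -0.0018, -1.0]]
11.65 [0.4736 0.1658 0.2485] yaw 81.8 F [-0.5 -0.6  0.4] gap 0.21 ff 63.2 J [  8.  14. -40. 109.  10.  61. -44.]
-0.03 54 [-0.0042  0.0086 -0.0303] [-0.015 -0.005 -0.035] [ 0.011  0.016 -0.025]
-0.04 48 [-0.006   0.0084 -0.0399] [-0.018 -0.006 -0.045] [ 0.014  0.017 -0.035]
-0.05 60 [-0.0055  0.0078 -0.0498] [-0.02  -0.005 -0.055] [ 0.014  0.016 -0.045]
-0.06 55 [-0.0065  0.0084 -0.0603] [-0.021 -0.007 -0.065] [ 0.015  0.017 -0.055]
-0.07 48 [-0.0044  0.0076 -0.07  ] [-0.023 -0.005 -0.075] [ 0.019  0.015 -0.065]
[-0.022, 0.015, 0.112, -0.001, -0.0, 0.002, -0.022, 0.016, 0.237, -0.001, -0.0, 0.002, -0.022, 0.016, 0.321, -0.001, -0.0, 0.002, -0.022, 0.016, 0.404, -0.001, -0.0, 0.002, -0.022, 0.016, 0.404, -0.001, -0.0, 0.002] 
[0.0, -0.0, 0.083, 0.0, -0.0, 0.0, 0.0, -0.0, 0.167, 0.0, -0.0, 0.0, -0.0, -0.0, 0.25, 0.0, -0.0, 0.0, -0.0, -0.0, 0.35, 0.0, -0.0, 0.0, -0.0, -0.0, 0.35, 0.0, -0.0, 0.0]
```

Call:
{"method": "carry_out", "body": {
  "increments": [-0.01, 0.025, 0.12, 0, 0, 0.002, -0.01, 0.025, 0.25, 0, 0, 0.002, -0.01, 0.025, 0.4, 0, 0, 0.002, -0.01, 0.025, 0.53, 0, 0, 0.002, -0.01, 0.025, 0.53, 0, 0, 0.002]
}}

```text
time: 12.07
tcp_pos: [0.4753, 0.1594, 0.1822]
orientation: [[0.155, 0.988, -0.007], [0.988, -0.155, -0.003], [-0.004, -0.006, -1.0]]
ft_force: [-1.0, -0.2, 0.0]
finger_gap: 0.211
finger_force: 63.2
```

Call:
{"method": "carry_out", "body": {
  "increments": [0, 0, 0, 0, 0, 0, 0, 0, 0, 0, 0, 0, 0, 0, 0, 0, 0, 0]
}}

```text
time: 12.32
tcp_pos: [0.4782, 0.1618, 0.1867]
orientation: [[0.154, 0.988, 0.001], [0.988, -0.154, 0.0], [0.001, 0.001, -1.0]]
ft_force: [0.5, -0.5, -0.4]
finger_gap: 0.21
finger_force: 63.2
```

```bash
cat > rel.py <<'E'
from fit import *
from plan import *
st(); o=observe(); print(o['orientation'].round(4).tolist())
Ps=[]
for i in range(4): snap('side'); Ps.append(roi('side',(215,110,360,300),.06))
P=np.vstack(Ps); p=o['tcp_pos']
L=loc(P-[.475,.1655,0],0,0,-.1505)   # tab frame
for z in np.arange(.08,.165,.008):
    for nm,m0 in(('peg',abs(L[:,1]+.0)<.02),('tab',(abs(L[:,1])>.025)&(abs(L[:,1])<.05))):
        m=m0&(abs(L[:,2]-z)<.004)&(abs(L[:,0])<.03)
        if m.sum()>15: q=np.percentile(L[m,0],[2,10,50,90,98])*1e3; r=np.percentile(L[m,1],[2,98])*1e3; print(round(z,3),nm,m.sum(),q.round(1),r.round(1))
E
python3 rel.py
```

```text
12.32 [0.4782 0.1618 0.1867] yaw 81.1 F [ 0.5 -0.5 -0.4] gap 0.21 ff 63.2 J [  7.  18. -39. 113.  14.  53. -48.]
[[0.1539, 0.9881, 0.0014], [0.9881, -0.1539, 0.0003], [0.0006, 0.0013, -1.0]]
0.08 peg 112 [-5.9 -4.7 -2.9 -1.5 -0.3] [-18.3  18.9]
0.08 tab 131 [-5.5 -4.7 -3.2 -1.6 -0.5] [-48.8  48.1]
0.088 peg 109 [-5.7 -4.5 -3.1 -1.7 -1. ] [-17.4  19.4]
0.088 tab 152 [-6.1 -5.  -3.2 -1.6 -0.5] [-48.7  48.9]
0.096 peg 95 [-5.3 -4.6 -3.  -1.2  2.1] [-18.4  18.8]
0.096 tab 157 [-5.7 -4.6 -3.  -0.7  1.9] [-49.2  48.9]
0.104 peg 88 [-5.6 -4.5 -0.5  2.5  3.7] [-5.  19.2]
0.104 tab 165 [-6.  -4.5 -1.1  2.1  3.7] [-49.2  48.9]
0.112 peg 84 [-17.9 -17.1  14.7  21.2  24.3] [-9.5  9. ]
0.12 peg 165 [-17.8 -16.7 -10.3  17.4  22.8] [-10.2  10. ]
0.128 peg 152 [-17.1 -14.8  -9.2  16.6  19.5] [-8.1  9.8]
0.136 peg 162 [-14.7 -13.3  -9.   16.   19.9] [-8.2  9.7]
0.144 peg 137 [-13.  -11.8  -8.7  14.1  17.9] [-11.9  10.1]
0.152 peg 158 [-10.7  -9.9  -5.   11.5  16.2] [-9.2 10.2]
0.16 peg 145 [-9.2 -7.3 -1.8 10.2 14.5] [-9.2 10.4]
```

Call:
{"method": "carry_out", "body": {
  "increments": [0, -0.012, 0, 0, 0, 0, 0, -0.012, 0.03, 0, 0, 0, 0, -0.012, 0.06, 0, 0, 0, 0, -0.012, 0.06, 0, 0, 0]
}}

```text
time: 12.85
tcp_pos: [0.4756, 0.1618, 0.1778]
orientation: [[0.153, 0.988, -0.001], [0.988, -0.153, -0.001], [-0.001, -0.001, -1.0]]
ft_force: [0.1, -0.8, -0.1]
finger_gap: 0.213
finger_force: 63.2
```

Call:
{"method": "carry_out", "body": {
  "increments": [0, 0, 0.04, 0, 0, 0, 0, 0, 0.08, 0, 0, 0, 0, 0, 0.12, 0, 0, 0, 0, 0, 0.16, 0, 0, 0, 0, 0, 0.16, 0, 0, 0]
}}

```text
time: 13.27
tcp_pos: [0.4755, 0.1617, 0.1582]
orientation: [[0.153, 0.988, -0.002], [0.988, -0.153, -0.001], [-0.001, -0.002, -1.0]]
ft_force: [-0.2, -0.8, -0.2]
finger_gap: 0.21
finger_force: 63.2
```

Call:
{"method": "carry_out", "body": {
  "increments": [0, 0, 0, 0, 0, 0, 0, 0, 0, 0, 0, 0, 0, 0, 0, 0, 0, 0, 0, 0, 0, 0, 0, 0]
}}

```text
time: 13.6
tcp_pos: [0.4763, 0.1622, 0.1597]
orientation: [[0.153, 0.988, 0.001], [0.988, -0.153, 0.0], [0.0, 0.001, -1.0]]
ft_force: [0.1, 0.5, -0.1]
finger_gap: 0.208
finger_force: 63.2
```

```bash
python3 rel.py; python3 -c "
from fit import *
L=loc(roi('side',(215,110,360,300),.06)-[.475,.1655,0],0,0,-.1505)
m=(L[:,0]<-.009)&(L[:,0]>-.025)&(abs(L[:,1])<.008)
h,e=np.histogram(L[m,2],np.arange(.06,.13,.004));print(h,e[0])
m=(L[:,0]>.009)&(L[:,0]<.025)&(abs(L[:,1])<.012)
print(np.histogram(L[m,2],np.arange(.06,.13,.004))[0])
"
```

```text
13.6 [0.4763 0.1622 0.1597] yaw 81.2 F [ 0.1  0.5 -0.1] gap 0.208 ff 63.2 J [  6.  20. -38. 114.  16.  50. -50.]
[[0.1534, 0.9882, 0.0005], [0.9882, -0.1534, 0.0001], [0.0002, 0.0005, -1.0]]
0.08 peg 60 [-16.5  -6.4  -3.4  -1.4  -0.4] [-10.3  19.3]
0.08 tab 137 [-6.  -5.3 -3.2 -1.8 -0.4] [-47.7  49.2]
0.088 peg 154 [-20.3 -18.8  -5.7  15.   19.9] [-9.3 16.9]
0.088 tab 145 [-5.4 -4.7 -3.  -1.4 -0.2] [-48.3  48.8]
0.096 peg 210 [-19.9 -17.7  -3.4  15.1  19.2] [-9.8 19.4]
0.096 tab 156 [-5.5 -4.5 -2.9 -1.   3.5] [-49.7  49.2]
0.104 peg 226 [-17.9 -16.1  -2.3  11.6  16.6] [-8.2 19. ]
0.104 tab 176 [-5.1 -4.3 -1.3  2.1  3.2] [-49.3  48.5]
0.112 peg 153 [-16.4 -14.9 -10.2  12.8  16.2] [-9.9  9.2]
0.12 peg 134 [-14.3 -13.2  -9.9  11.3  15. ] [-11.3  10.9]
0.128 peg 152 [-12.9 -11.2  -7.1   9.8  13.5] [-8.4 11.2]
0.136 peg 132 [-10.4  -8.6  -4.    6.9  11. ] [-9.  10.6]
0.144 peg 114 [-10.5  -9.   -5.9   7.7  10.9] [-7.3  9.7]
0.152 peg 103 [-9.6 -8.8 -0.7  8.6 10.6] [-6.3 10.1]
0.16 peg 112 [-14.7 -13.5  -1.7  10.9  13.4] [-0.8 10.3]
[ 0  0  0  0  0  1  6  7  4 12  7  9  9  9  6  7  5] 0.06
[0 0 0 0 0 0 1 6 8 7 8 9 4 3 2 3 3]
```

```bash
python3 -c "
from plan import *
st(); print(job_done())"
```

```text
13.8 [0.4762 0.1621 0.1595] yaw 81.2 F [-0.5  0.3 -0.2] gap 0.213 ff 63.2 J [  6.  20. -38. 114.  16.  50. -50.]
the job is handed in; nothing more can be done
None
```

The lid is shut with its tab behind the carton's front tab, and the peg is held squeezed wide open astride both tabs near their middle, about half-way down and, by camera depth, clear of the card on both sides; the job is handed in at 13.8 s.

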